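# Close the battery link and run down its wing nut

## Task

Close the inverter's battery link: with the fingertips, push the forked copper link along its channel until its fork is fully home against the stud, under the loose wing nut. Then turn that wing nut clockwise (seen from above) with repeated fingertip strokes on its wings until it comes to its stop, tight, and leave everything with the link still home. Do not lift the link, do not squeeze the wing nut's wings between the fingers, and do not displace the things lying around.

Things in the scene. Friction and masses are not known exactly. Their poses are not given: they have to be found in the camera images.
- block: Fixed grey plastic block, 270 x 120 x 30 mm, flat on the table. Origin: centre of its underside; x along its length (the way the link is pushed home), z up. On its deck (30 mm up) two rails, 6 mm high and 5 mm wide, at y = +-16 mm, x = -125 to 125 mm, form a 27 mm wide channel. Four 4 mm high screw heads at the corners.
- stud_foot (a point): Foot of the vertical steel stud on the deck's surface (30 mm above the table), at x = 70, y = 0 mm of the block, on the wing nut's axis. The stud is 10 mm thick and ends 64 mm above the table.
- link: Loose forked copper bar, 85 to 170 g, flat in the channel: 120 mm long (x), 24 wide, 6 thick. Origin: centre of its underside. Fork to +x (tips at x = 60; slot 15 wide, its bottom at x = 30). Upright tab at the rear end (x = -60 to -54), 26 mm high over the deck. Starts 35 to 55 mm short of home. Home: slot bottom against the stud, origin at x = 35 mm of the block. Slides at 1 to 2 N.
- tab_back (a point): Middle of the rear face of the link's upright tab, 16 mm above the deck; push here along the block's +x. It is 95 mm behind the stud's axis when the link is home.
- wing_nut (a joint): Turn of the steel wing nut on the stud, rad: 0 = tight (hard stop), growing counter-clockwise seen from above as it loosens; starts 3.3 to 6 rad loose. Stays where left; turns at about 0.03 N m (1 N on a wing). It rises 0.3 mm per rad; tight, its underside is 37.5 mm above the table, just over the link. At value q the wings lie along the block's yaw + q. Hub 23 mm across, 13 mm high.
- nut_middle (a point): On the axis of the wing nut at mid height of its wings (61.5 mm above the table when tight). The two opposite wings are upright round plates, 26 mm in diameter and 6 mm thick, centred 22 mm from the axis; 70 mm from end to end; they reach from 48.5 to 74.5 mm above the table when tight.
- wing_end (a point): Outer end of one wing (the one that points to the block's +x when tight), at mid height of the wing, 35 mm from the axis.
- ccw_faces: The counter-clockwise half of both wings (3 mm of the 6 mm thickness), with the faces to be pushed for tightening; origin on the nut's axis at its underside, x along the wings, turns with the nut.
- cw_faces: The clockwise half of both wings, with the faces that would be pushed for loosening; same origin and axes. Fingers pressing on both halves at once count as squeezing the nut.
- screwdriver: Bystander: loose screwdriver, 190 mm, lying right (-y) of the block.
- wrench: Bystander: loose spanner, 170 mm, lying right of the screwdriver.
- spare_nut: Bystander: spare wing nut, 60 mm end to end and 32 mm high, standing loose on the table left (+y) of the block.
- tape: Bystander: black roll of tape, diameter 68 mm, 19 mm high, flat on the table left of the block.
- meter: Bystander: black multimeter, 80 x 150 x 44 mm, lying further left of the block.
- jar: Bystander: small glass jar, diameter 52 mm, 50 mm high, beyond the block's far end.
- pack: Bystander: black and red battery pack, 75 x 110 x 63 mm, beyond the block's far end on the left.

How it is judged:
By the outcome, as a careful person would: the job done as asked, in the order asked, and still so for the second after the job is handed in, with the robot touching nothing.
It also fails if it takes over 72 s, if anything falls off the work surface, if the arm or the gripper's body presses on something with over 40 N, if the wrist force passes 120 N, or if a joint passes its speed limit or range.

## Robot

A 6-joint arm with a two-finger parallel gripper is mounted at the origin on the work surface. World frame = base frame: x ahead of the robot, y to its left, z up, the work surface at z = 0. Lengths are in m, angles in rad, forces in N, time in s.
With the tool pointing down it reaches from about 0.325 to 0.775 m from the base axis. Payload 5.5 kg.
Tool frame: the origin (TCP) lies on the centre line of the jaws, within the pads' length; the fingertips stand 17 mm ahead of it and the grasp point (between the pads) lies 2 mm behind it; z points along the fingers, y is the direction in which the jaws open and shut (so a half turn about z gives the same grasp; the last joint's range is limited). The gripper opens to 85 mm and grips with 20 to 120 N. Pads are 22 mm wide; open, the fingers measure 114 mm over their backs; the gripper's body (76 mm by 85 mm) begins 54 mm behind the grasp point. The pads swing forward as they close: fully open they stand 13 mm farther back than shut.
Start: joints at [-1.33, 0.091, 1.231, -0, 1.82, -0.057], TCP at [0.176, -0.574, 0.248] pointing down, gripper open.
Joint ranges: [-2.87, 2.87], [-0.86, 2.18], [0.17, 2.46], [-1.51, 4.65], [0.06, 2.69], [-2.65, 2.65]. Speed limits (rad/s): [2.57, 2.57, 3.01, 3.14, 3.14, 3.14].

## Interface

Orientations are given as a unit quaternion [w, x, y, z].
In Python, from plant import bot, optics, close_job gives the robot as it stands.
- The arm moves only by the tool jog_arm, never from a script. Its argument "motion" is a list of rows, each an object with "linear": the shift along the world's x, y, z in mm, a list of three; "spin": the turn about the world's z in degrees. A call has 1 to 12 rows; each row is the pose to reach, as a shift and turn from the pose measured when the call began; what a row does not reach only later rows make up. A row lasts 1/8 s, in which the tool goes at most 62.5 mm and 10.7 degrees, less where a joint would pass 70% of its speed; a pose out of reach is approached as far as the arm can. A call with a gripper value outside its range is refused whole. "grip" is the closure in counts, from 0 (fully open) to 255 (shut), set as the call begins (left out, the last holds). The fingers move at their own pace and stop on an object; "force" is the grip in N (left out, the last holds). Time passes only in rows, so rows that repeat a pose let the fingers close. It gives the time, the measured TCP pose, the force and the opening at its end, in the units of the state.
- bot.get_state(): the state, without advancing time (a new reading comes with each control period).
- optics.snapshot(name): name is "scene" or "top"; returns a dict with "frame" (480x640x3 uint8, red, green, blue), "range_z" (480x640 float32, m along the optical axis (not along the pixel's ray), 0 where there is no reading), "camera_matrix" (3x3 intrinsics, pixels), "R" (3x3) and "t" (3): a world point X has camera coordinates R X + t. Camera axes: x right, y down, z forward; pixel columns grow to the right and rows downward; lengths in m; the calibration is good to about 2 mm. A picture is of the moment at which its call begins.
- close_job(): hands the job in, once; it reports no verdict.
The state is a dict: "time": time; "qpos": joint angles; "joint_vel": joint speeds; "effort": joint torques, N m; "tcp_pos": TCP position; "orientation": TCP orientation; "force": force on the tool from outside, world axes, zero at the start; "wrist_torque": the same for the moment, N m; "finger_gap": opening from 0.0 (shut) to 1.0 (fully open).
Only numpy, scipy, OpenCV 4.12 (cv2) and the standard library are available. Lean on these libraries where they do the work, as an engineer would, in place of code of your own. Each camera call takes 0.05 s, during which the arm holds its last target.

## Working session

There is one attempt and no reset: what is moved stays moved. The work goes in short steps, Python scripts to look and compute and a tool call to move; the robot and the scene stay as the last step left them, time stands still between calls to the robot, and variables do not carry over. Pictures are saved under pics/ and viewed, and the job is handed in when it is done.

Besides the shell and the picture viewer there is one more tool, called after "Request:" as a command line: name --argument value ..., lists and objects as JSON in quotes. jog_arm: Moves the arm, as the interface text tells. Its arguments: {"type":"object","properties":{"motion":{"type":"array"},"grip":{"type":"number"},"force":{"type":"number"}},"required":["motion"]}

```bash
ls; mkdir -p pics
cat > h.py <<'E'
import numpy as np, cv2
from plant import bot, optics, close_job
def snap(name,fn=None):
    s=optics.snapshot(name)
    if fn: cv2.imwrite('pics/'+fn,cv2.cvtColor(s['frame'],cv2.COLOR_RGB2BGR))
    return s
def cast(s,u,v,z):
    K,R,t=s['camera_matrix'],s['R'],s['t']
    d=R.T@np.linalg.inv(K)@np.array([u,v,1.]); c=-R.T@t
    return c+d*(z-c[2])/d[2]
def cloud(s):
    K,R,t=s['camera_matrix'],s['R'],s['t']
    z=s['range_z'].astype(float); v,u=np.indices(z.shape)
    P=np.stack([(u-K[0,2])/K[0,0]*z,(v-K[1,2])/K[1,1]*z,z],-1)
    return (P-t)@R
def proj(s,X):
    p=s['camera_matrix']@(s['R']@np.asarray(X)+s['t']); return p[:2]/p[2]
E
python3 - <<'E'
from h import *
a=snap('scene','s0.png'); b=snap('top','t0.png')
for s in(a,b): print(s['camera_matrix'].round(1).tolist(),s['R'].round(3).tolist(),(-s['R'].T@s['t']).round(3))
print(bot.get_state())
E
```

```text
pics
[[512.9, 0.0, 318.0], [0.0, 512.9, 244.5], [0.0, 0.0, 1.0]] [[0.367, 0.93, -0.018], [0.71, -0.293, -0.641], [-0.601, 0.222, -0.767]] [ 1.116 -0.117  0.703]
[[581.9, 0.0, 321.9], [0.0, 581.9, 241.0], [0.0, 0.0, 1.0]] [[-0.02, -1.0, 0.016], [-0.994, 0.018, -0.112], [0.112, -0.018, -0.994]] [0.522 0.087 1.04 ]
{'time': 0.1, 'qpos': array([-1.32972975e+00,  9.18131207e-02,  1.23180292e+00, -1.19718848e-05,
        1.81981658e+00, -5.67385048e-02]), 'joint_vel': array([-0.00117048, -0.00160517, -0.00215661, -0.00116845, -0.0015136 ,
       -0.00082184]), 'effort': array([ 3.14360725e-03, -4.60216355e+01, -4.19219935e+01,  6.28899215e-05,
        1.05910253e-02,  2.25964629e-05]), 'tcp_pos': array([ 0.17596972, -0.57336843,  0.24722508]), 'orientation': array([-9.15545513e-04,  9.88934284e-01,  1.48351390e-01, -9.04474880e-05]), 'force': array([ 0.80513525, -0.44153782, -0.79567098]), 'wrist_torque': array([-0.04867803, -0.00810047, -0.0205095 ]), 'finger_gap': 0.9947173676602464}
```

View pics/s0.png

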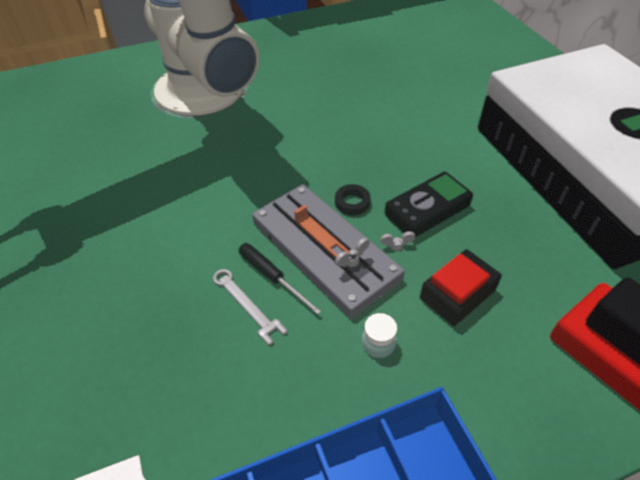

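View pics/t0.png

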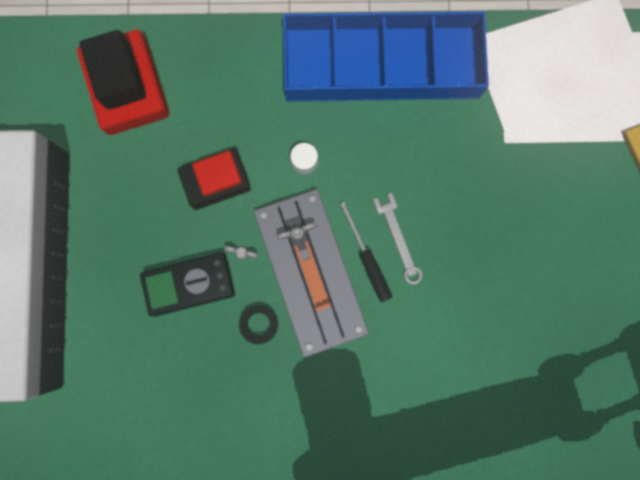

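The top view shows the block with corners near (255,211), (318,188), (367,332) and (304,356), the nut at about (296,232), and the link tab at about (322,305). Next I'll measure these.

Run:
```python
from h import *
b=snap('top')
P=cloud(b)
sub=np.zeros(P.shape[:2],bool); sub[180:365,245:375]=1
print('table z',np.median(P[250:300,100:130,2]), 'range zero',(b['range_z']==0).mean())
m=sub&(P[...,2]>0.022)&(P[...,2]<0.045)
n,l,st,_=cv2.connectedComponentsWithStats(m.astype(np.uint8)); k=1+np.argmax(st[1:,4]); m=l==k
(c,sz,an)=cv2.minAreaRect((P[m][:,:2]*1000).astype(np.float32)); print('depth rect',c,sz,an,np.median(P[m][:,2]))
# colour based: grey low saturation
hsv=cv2.cvtColor(b['frame'],cv2.COLOR_RGB2HSV)
g=(hsv[...,1]<60)&sub
cn=max(cv2.findContours(g.astype(np.uint8),0,1)[0],key=cv2.contourArea)
q=np.array([cast(b,u,v,0.03)[:2]*1000 for u,v in cn[:,0]],np.float32)
print('colour rect',cv2.minAreaRect(q)); print(cv2.boxPoints(cv2.minAreaRect(q)))
im=cv2.cvtColor(b['frame'],cv2.COLOR_RGB2BGR)[180:365,245:380]
cv2.imwrite('pics/t0c.png',cv2.resize(im,None,fx=3.2,fy=3.2,interpolation=cv2.INTER_CUBIC))
s=snap('scene')
im=cv2.cvtColor(s['frame'],cv2.COLOR_RGB2BGR)[175:325,240:420]
cv2.imwrite('pics/s0c.png',cv2.resize(im,None,fx=4,fy=4,interpolation=cv2.INTER_CUBIC))
# high points
h=sub&(P[...,2]>0.05); v,u=np.nonzero(h); print(len(u))
for a,bb in zip(u,v): print(a,bb,(P[bb,a]*1000).round(),end=';')
```

```text
table z 0.0005688481461421203 range zero 0.0037760416666666667
depth rect (582.009765625, 90.04302978515625) (270.590087890625, 120.18724822998047) 18.19893455505371 0.030955830637625394
colour rect ((582.3031005859375, 89.38096618652344), (272.59259033203125, 120.53601837158203), 18.223608016967773)
[[433.99557  104.002686]
 [471.6904   -10.487637]
 [730.6106    74.75925 ]
 [692.9158   189.24957 ]]
395
261 180 [ 522.   87. 1040.];336 183 [ 522.   87. 1040.];342 183 [ 522.   87. 1040.];273 184 [ 522.   87. 1040.];265 186 [ 522.   87. 1040.];275 188 [ 522.   87. 1040.];316 188 [ 522.   87. 1040.];368 188 [ 522.   87. 1040.];302 189 [ 522.   87. 1040.];332 189 [ 522.   87. 1040.];306 194 [ 522.   87. 1040.];343 196 [ 522.   87. 1040.];341 199 [ 522.   87. 1040.];320 201 [ 522.   87. 1040.];323 203 [ 522.   87. 1040.];360 204 [ 522.   87. 1040.];255 206 [ 522.   87. 1040.];288 210 [ 522.   87. 1040.];372 213 [ 522.   87. 1040.];353 214 [ 522.   87. 1040.];294 217 [ 522.   87. 1040.];261 219 [ 522.   87. 1040.];350 221 [ 522.   87. 1040.];303 222 [ 522.   87. 1040.];264 223 [ 522.   87. 
[... 8749 characters left out ...]
.];317 311 [514.  79.  57.];365 315 [ 522.   87. 1040.];288 318 [ 522.   87. 1040.];300 318 [ 522.   87. 1040.];339 320 [ 522.   87. 1040.];360 321 [ 522.   87. 1040.];357 322 [ 522.   87. 1040.];271 323 [ 522.   87. 1040.];331 326 [ 522.   87. 1040.];336 329 [ 522.   87. 1040.];348 333 [ 522.   87. 1040.];330 334 [ 522.   87. 1040.];254 336 [ 522.   87. 1040.];347 338 [ 522.   87. 1040.];274 339 [ 522.   87. 1040.];339 340 [ 522.   87. 1040.];326 341 [ 522.   87. 1040.];341 342 [ 522.   87. 1040.];247 343 [ 522.   87. 1040.];282 344 [ 522.   87. 1040.];316 344 [ 522.   87. 1040.];272 345 [ 522.   87. 1040.];315 356 [ 522.   87. 1040.];320 362 [ 522.   87. 1040.];336 363 [ 522.   87. 1040.];
```

Fits: the block centre is about (582, 89.7) mm with yaw 18.2°, so the stud is at (648.5, 111.6), which matches the hub points in the cloud. The wing line is about 109°, so q is about 4.73 rad. The tab's rear face is at block x of about -67.6, so the push is about 42.6 mm. The tool's x axis is already close to the block's x axis, so I'm moving in behind the tab with the gripper shut.

Request:
jog_arm --motion '[{"linear": [319,634,-87],"spin": 1.1},{"linear": [319,634,-87],"spin": 1.1},{"linear": [319,634,-87],"spin": 1.1},{"linear": [319,634,-87],"spin": 1.1},{"linear": [319,634,-87],"spin": 1.1},{"linear": [319,634,-87],"spin": 1.1},{"linear": [319,634,-87],"spin": 1.1},{"linear": [319,634,-87],"spin": 1.1},{"linear": [319,634,-87],"spin": 1.1},{"linear": [319,634,-87],"spin": 1.1},{"linear": [319,634,-87],"spin": 1.1},{"linear": [319,634,-87],"spin": 1.1}]' --grip 255 --force 40

```text
time: 1.7
tcp_pos: [0.4953, 0.0636, 0.1596]
orientation: [-0.001, 0.987, 0.159, -0.001]
force: [0.5, -1.0, -0.3]
finger_gap: -0.002
```

View pics/s0c.png

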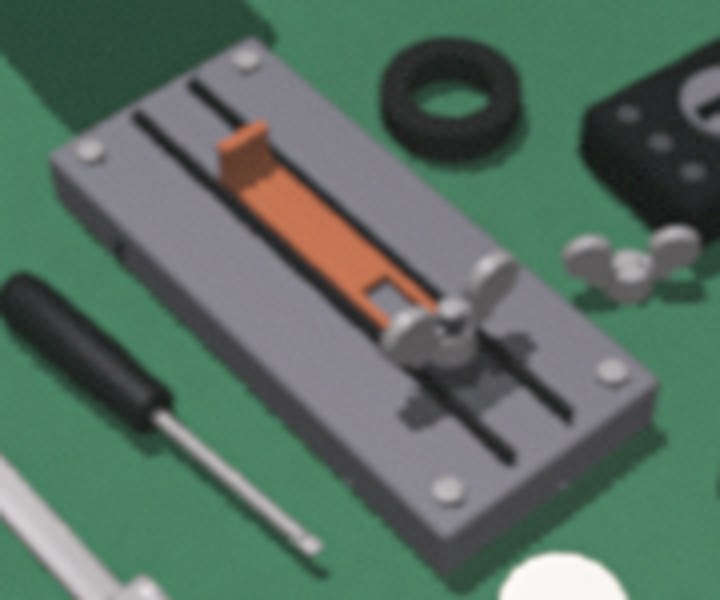

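This crop confirms it: the link's tab is upright at the rear, the nut's wings lie across the channel, and the fork is short of the stud. Next I'll check the shut fingertips in the camera before going down.

Run:
```python
from h import *
s=snap('scene'); st=bot.get_state(); T=st['tcp_pos']
print(T,proj(s,T),proj(s,T-[0,0,.017]))
u,v=proj(s,T-[0,0,.017]).astype(int)
x0,y0=max(0,u-90),max(0,v-90)
im=cv2.cvtColor(s['frame'],cv2.COLOR_RGB2BGR)[y0:y0+140,x0:x0+190]
print(x0,y0)
cv2.imwrite('pics/s1.png',cv2.resize(im,None,fx=4,fy=4,interpolation=cv2.INTER_CUBIC))
```

```text
[0.49580785 0.06512912 0.15901875] [288.13186152 155.18951064] [288.78177763 163.19724515]
198 73
```

View pics/s1.png

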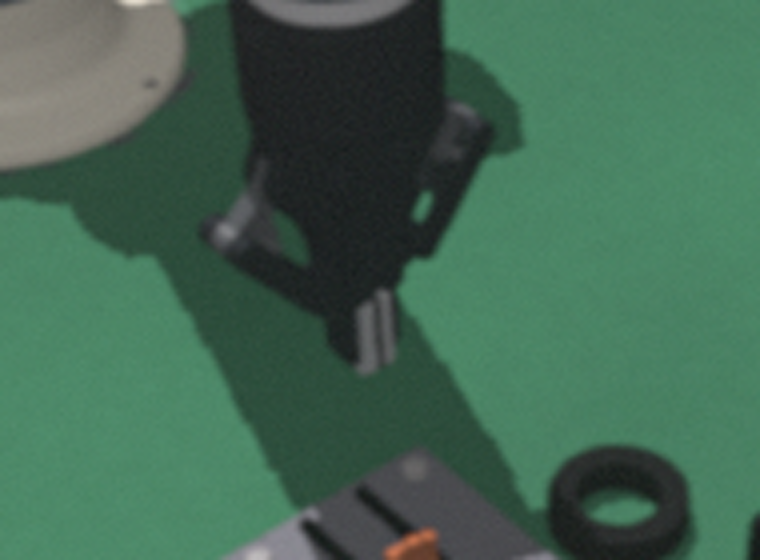

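The shut fingertips are visible, and the tip at about (292,166) is close to where I predicted. Next I go down behind the tab, with the tips at about z = 42 mm.

Request:
jog_arm --motion '[{"linear": [-1,-3,-50],"spin": 0},{"linear": [-1,-3,-80],"spin": 0},{"linear": [-1,-3,-100],"spin": 0},{"linear": [-1,-3,-100],"spin": 0},{"linear": [-1,-3,-100],"spin": 0}]'

```text
time: 2.38
tcp_pos: [0.4953, 0.0619, 0.0602]
orientation: [-0.002, 0.987, 0.16, 0.0]
force: [-0.1, 0.2, 0.2]
finger_gap: 0.001
```

```bash
cat > st.py <<'E'
from h import *
from scipy.spatial.transform import Rotation as Ro
st=bot.get_state(); q=st['orientation']; R=Ro.from_quat([q[1],q[2],q[3],q[0]]).as_matrix()
C=np.array([582.,89.7]);a=np.radians(18.2);T=st['tcp_pos']*1000
d=T[:2]-C; print('t',round(st['time'],2),'tcp',T.round(1),'block xy',(d@[np.cos(a),np.sin(a)]).round(1),(d@[-np.sin(a),np.cos(a)]).round(1),'yaw',np.degrees(np.arctan2(R[1,0],R[0,0])).round(1),'z',R[:,2].round(3),'F',st['force'].round(1),'M',st['wrist_torque'].round(2),'q',st['qpos'].round(2))
E
python3 st.py
```

```text
t 2.38 tcp [495.3  61.9  60.2] block xy -91.0 0.7 yaw 18.4 z [-0.     0.003 -1.   ] F [-0.1  0.2  0.2] M [ 0.06 -0.05  0.02] q [ 0.05 -0.14  1.79  0.    1.49  1.3 ]
```

Request:
jog_arm --motion '[{"linear": [7,2,-1],"spin": 0},{"linear": [11,3,-1],"spin": 0},{"linear": [15,4,-1],"spin": 0},{"linear": [19,6,-1],"spin": 0},{"linear": [23,7,-1],"spin": 0},{"linear": [27,8.4,-1],"spin": 0},{"linear": [31,9.7,-1],"spin": 0},{"linear": [35,11,-1],"spin": 0},{"linear": [39,12,-1],"spin": 0},{"linear": [43,13.6,-1],"spin": 0},{"linear": [46.5,14.8,-1],"spin": 0},{"linear": [48.5,15.4,-1],"spin": 0}]'

```text
time: 3.88
tcp_pos: [0.544, 0.0774, 0.0591]
orientation: [-0.002, 0.987, 0.16, 0.0]
force: [-2.1, -1.2, 0.9]
finger_gap: -0.004
```

```bash
python3 st.py
```

```text
t 3.88 tcp [544.   77.4  59.1] block xy -40.0 0.2 yaw 18.4 z [-0.     0.003 -1.   ] F [-2.1 -1.2  0.9] M [-0.06  0.2  -0.03] q [0.08 0.   1.66 0.   1.48 1.33]
```

The tool is pushing with about 2 N of sliding friction. I'll continue in small steps until the force rises.

Request:
jog_arm --motion '[{"linear": [1,0.3,0],"spin": 0},{"linear": [2,0.6,0],"spin": 0},{"linear": [3,1,0],"spin": 0},{"linear": [3,1,0],"spin": 0}]'

```text
time: 4.38
tcp_pos: [0.5471, 0.0785, 0.0591]
orientation: [-0.002, 0.987, 0.16, 0.0]
force: [0.2, -0.6, 0.3]
finger_gap: -0.001
```

```bash
python3 st.py
```

```text
t 4.38 tcp [547.1  78.5  59.1] block xy -36.7 0.2 yaw 18.4 z [-0.     0.003 -1.   ] F [ 0.2 -0.6  0.3] M [-0.    0.12 -0.01] q [0.08 0.01 1.65 0.   1.48 1.33]
```

Request:
jog_arm --motion '[{"linear": [1,0.3,0],"spin": 0},{"linear": [1.5,0.5,0],"spin": 0}]'

```text
time: 4.62
tcp_pos: [0.5486, 0.0789, 0.0591]
orientation: [-0.002, 0.987, 0.16, 0.0]
force: [-2.6, -0.5, 1.1]
finger_gap: -0.001
```

```bash
python3 st.py
```

```text
t 4.62 tcp [548.6  78.9  59.1] block xy -35.1 0.2 yaw 18.4 z [-0.     0.003 -1.   ] F [-2.6 -0.5  1.1] M [-0.13  0.35  0.01] q [0.08 0.02 1.65 0.   1.48 1.33]
```

Request:
jog_arm --motion '[{"linear": [0.8,0.3,0],"spin": 0},{"linear": [1.5,0.5,0],"spin": 0}]'

```text
time: 4.88
tcp_pos: [0.5489, 0.079, 0.0591]
orientation: [-0.001, 0.987, 0.16, -0.002]
force: [-9.4, -2.2, 5.1]
finger_gap: 0.001
```

```bash
python3 st.py
```

```text
t 4.88 tcp [548.9  79.   59.1] block xy -34.8 0.2 yaw 18.4 z [-0.004  0.002 -1.   ] F [-9.4 -2.2  5.1] M [-0.41  1.43 -0.  ] q [0.08 0.02 1.64 0.   1.48 1.33]
```

The force rose to about 10 N with motion stalled, at the expected position (-34.8 against -36 nominal), so the link is home. I'll back straight off, rise, and look.

Request:
jog_arm --motion '[{"linear": [-8,-2.6,0],"spin": 0},{"linear": [-19,-6.2,0],"spin": 0},{"linear": [-19,-6.2,40],"spin": 0},{"linear": [-19,-6.2,90],"spin": 10},{"linear": [-59,-6.2,90],"spin": 20},{"linear": [-99,-6.2,90],"spin": 30}]'

```text
time: 5.62
tcp_pos: [0.4491, 0.0728, 0.1499]
orientation: [-0.001, 0.911, 0.412, -0.001]
force: [-0.7, -0.1, -0.4]
finger_gap: -0.001
```

```bash
python3 st.py
python3 - <<'E'
from h import *
s=snap('top','t2.png');P=cloud(s)
im=cv2.cvtColor(s['frame'],cv2.COLOR_RGB2BGR)[170:350,230:400]
cv2.imwrite('pics/t2c.png',cv2.resize(im,None,fx=3.2,fy=3.2,interpolation=cv2.INTER_CUBIC))
s=snap('scene')
im=cv2.cvtColor(s['frame'],cv2.COLOR_RGB2BGR)[175:325,240:420]
cv2.imwrite('pics/s2c.png',cv2.resize(im,None,fx=4,fy=4,interpolation=cv2.INTER_CUBIC))
E
```

```text
t 5.62 tcp [449.1  72.8 149.9] block xy -131.6 25.4 yaw 48.7 z [-0.002  0.001 -1.   ] F [-0.7 -0.1 -0.4] M [0.   0.05 0.05] q [ 0.09 -0.3   1.77  0.    1.68  0.81]
```

View pics/t2c.png

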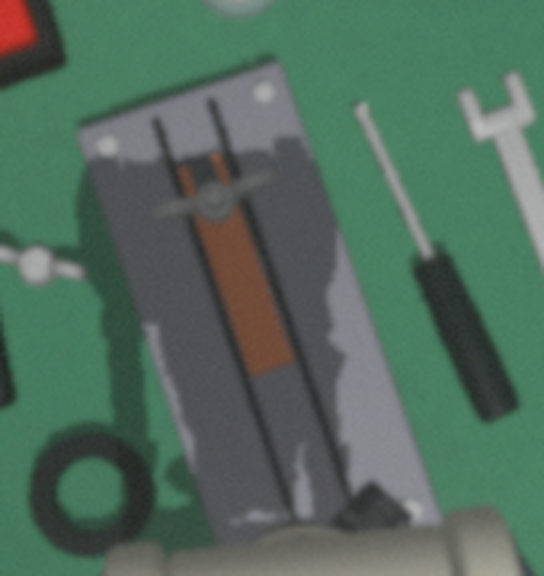

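View pics/s2c.png

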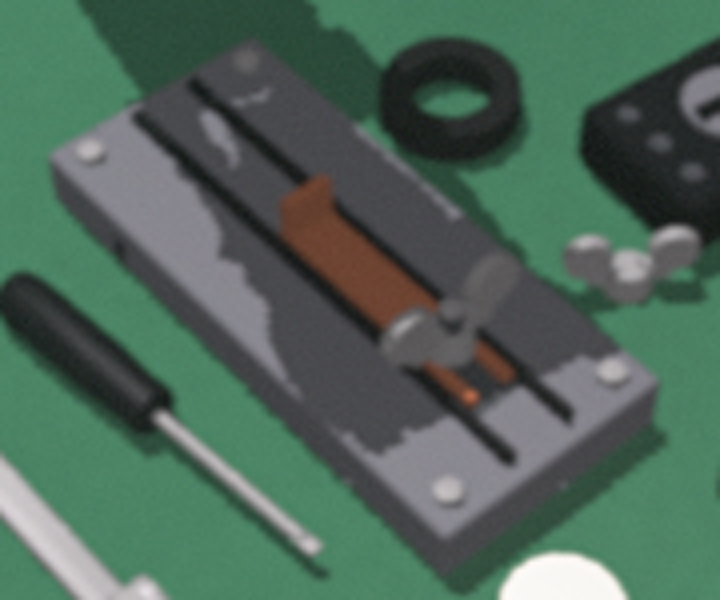

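The link is home: the fork tips stand past the stud and nothing else has moved. Next I rotate the tool by 150° on the way to the left wing's counter-clockwise face.

Request:
jog_arm --motion '[{"linear": [14,5,0],"spin": 10.5},{"linear": [28,9,0],"spin": 21},{"linear": [42,14,0],"spin": 31.5},{"linear": [56,19,0],"spin": 42},{"linear": [70,23,0],"spin": 52.5},{"linear": [84,28,0],"spin": 63},{"linear": [98,33,0],"spin": 73.5},{"linear": [112,37,0],"spin": 84},{"linear": [126,42,0],"spin": 94.5},{"linear": [140,46,0],"spin": 105},{"linear": [155,51,0],"spin": 115.5},{"linear": [170,56,0],"spin": 126}]'

```text
time: 7.22
tcp_pos: [0.6181, 0.1289, 0.1487]
orientation: [0.001, 0.045, 0.999, -0.002]
force: [-0.5, -0.4, 1.0]
finger_gap: 0.001
```

Request:
jog_arm --motion '[{"linear": [0,0,0],"spin": 10},{"linear": [0,0,0],"spin": 20},{"linear": [0,0,0],"spin": 24.5},{"linear": [0,0,-30],"spin": 24.5},{"linear": [0,0,-40],"spin": 24.5},{"linear": [0,0,-40],"spin": 24.5}]'

```text
time: 7.98
tcp_pos: [0.6177, 0.1287, 0.1075]
orientation: [0.001, -0.167, 0.986, -0.001]
force: [-0.3, -0.2, 0.0]
finger_gap: 0.001
```

```bash
python3 st.py
cat > nut.py <<'E'
import sys
from h import *
s=snap('scene')
im=cv2.cvtColor(s['frame'],cv2.COLOR_RGB2BGR)[175:325,240:420]
cv2.imwrite('pics/%s.png'%sys.argv[1],cv2.resize(im,None,fx=4,fy=4,interpolation=cv2.INTER_CUBIC))
E
python3 nut.py s3
```

```text
t 7.97 tcp [617.7 128.7 107.5] block xy 46.1 26.0 yaw -160.7 z [ 0.002 -0.002 -1.   ] F [-0.3 -0.2  0. ] M [-0.04 -0.01  0.02] q [ 0.15  0.19  1.37 -0.    1.58 -1.75]
```

View pics/s3.png

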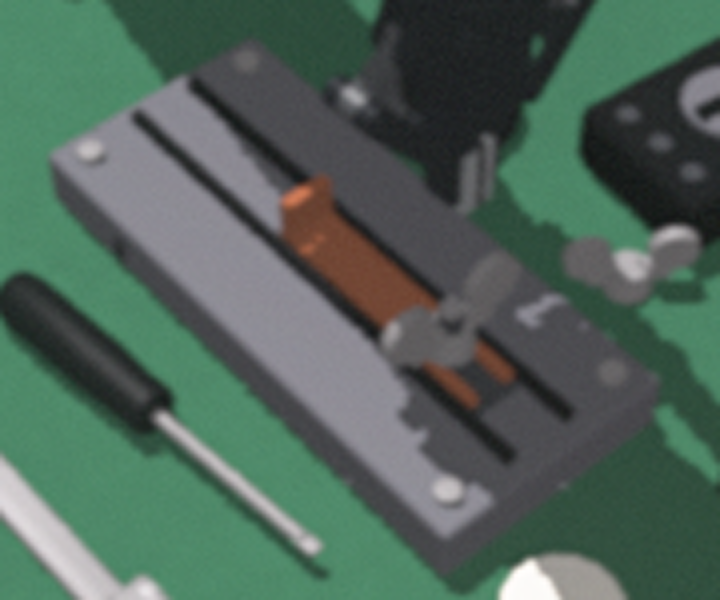

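The fingertips stand behind the left wing, clear of everything. I'll descend and compute the arc.

Request:
jog_arm --motion '[{"linear": [0,0,-20],"spin": 0},{"linear": [0,0,-35.5],"spin": 0},{"linear": [0,0,-35.5],"spin": 0}]'

```text
time: 8.4
tcp_pos: [0.6168, 0.1286, 0.0704]
orientation: [-0.001, -0.167, 0.986, -0.001]
force: [-0.8, -1.0, 0.4]
finger_gap: -0.004
```

```bash
python3 st.py
cat > arc.py <<'E'
import sys
from h import *
S=np.array([648.5,111.6]); r=26
T=bot.get_state()['tcp_pos'][:2]*1000
# args: list of phi:d
p0=None
for a in sys.argv[1:]:
    f,d=map(float,a.split(':')); f0=np.radians(f)
    u=np.array([np.cos(f0),np.sin(f0)]); t=np.array([u[1],-u[0]])
    p=S+r*u-d*t-T; print(f,d,p.round(1))
E
python3 arc.py 109:16 108:14 100:14 90:14 80:14 70:14 60:14 50:14 40:14 30:14 20:14 10:14
```

```text
t 8.4 tcp [616.8 128.6  70.4] block xy 45.2 26.1 yaw -160.7 z [-0.001 -0.003 -1.   ] F [-0.8 -1.   0.4] M [-0.01  0.01  0.02] q [ 0.15  0.21  1.42 -0.    1.52 -1.75]
109.0 16.0 [8.1 2.3]
108.0 14.0 [10.3  3.4]
100.0 14.0 [13.4  6.1]
90.0 14.0 [17.7  9. ]
80.0 14.0 [22.4 11. ]
70.0 14.0 [27.4 12.2]
60.0 14.0 [32.6 12.5]
50.0 14.0 [37.7 11.9]
40.0 14.0 [42.6 10.4]
30.0 14.0 [47.2  8.1]
20.0 14.0 [51.3  5. ]
10.0 14.0 [54.9  1.3]
```

Request:
jog_arm --motion '[{"linear": [8,2.3,1.5],"spin": 0},{"linear": [10.3,3.4,1.5],"spin": -1},{"linear": [13.4,6.1,1.5],"spin": -9},{"linear": [17.7,9,1.5],"spin": -19},{"linear": [22.4,11,1.5],"spin": -29},{"linear": [27.4,12.2,1.5],"spin": -39}]'

```text
time: 9.15
tcp_pos: [0.6446, 0.1412, 0.0724]
orientation: [-0.001, 0.174, 0.985, -0.001]
force: [-0.2, 0.6, 0.0]
finger_gap: -0.003
```

```bash
python3 st.py; python3 nut.py s4; python3 arc.py 60:14 50:14 40:14 30:14 20:14 10:14 0:14 -10:14 -20:14 -30:14 -40:14 -50:14
```

```text
t 9.15 tcp [644.6 141.2  72.4] block xy 75.6 29.4 yaw 159.9 z [-0.002 -0.001 -1.   ] F [-0.2  0.6  0. ] M [0.01 0.17 0.  ] q [ 0.16  0.29  1.32 -0.    1.53 -1.06]
60.0 14.0 [ 4.4 -0.1]
50.0 14.0 [ 9.5 -0.7]
40.0 14.0 [14.4 -2.2]
30.0 14.0 [19.  -4.5]
20.0 14.0 [23.1 -7.6]
10.0 14.0 [ 26.7 -11.3]
0.0 14.0 [ 29.5 -15.6]
-10.0 14.0 [ 31.5 -20.4]
-20.0 14.0 [ 32.7 -25.4]
-30.0 14.0 [ 33.  -30.5]
-40.0 14.0 [ 32.4 -35.6]
-50.0 14.0 [ 30.9 -40.5]
```

View pics/s4.png

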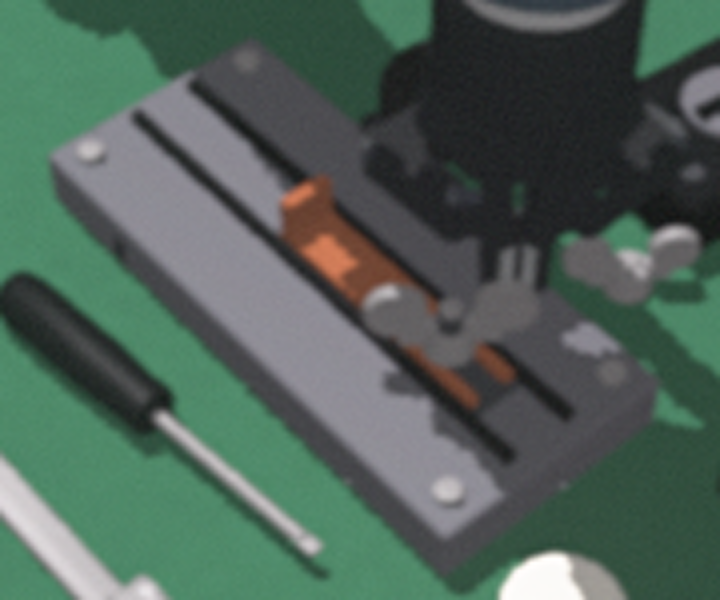

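The nut is following: its wings have rotated about 35° and the fingertips sit behind the wing. I'll continue the stroke.

Request:
jog_arm --motion '[{"linear": [4.4,-0.1,0],"spin": -10},{"linear": [9.5,-0.7,0],"spin": -20},{"linear": [14.4,-2.2,0],"spin": -30},{"linear": [19,-4.5,0],"spin": -40},{"linear": [23.1,-7.6,0],"spin": -50},{"linear": [26.7,-11.3,0],"spin": -60},{"linear": [29.5,-15.6,0],"spin": -70},{"linear": [31.5,-20.4,0],"spin": -80},{"linear": [32.7,-25.4,0],"spin": -90},{"linear": [33,-30.5,0],"spin": -100},{"linear": [32.4,-35.6,0],"spin": -110},{"linear": [30.9,-40.5,0],"spin": -120}]'

```text
time: 10.7
tcp_pos: [0.6764, 0.1009, 0.0728]
orientation: [-0.001, 0.942, 0.337, 0.001]
force: [0.7, 0.6, -0.0]
finger_gap: -0.003
```

```bash
python3 st.py; python3 nut.py s5; python3 arc.py -60:14 -70:14 -70:18 -70:26
```

```text
t 10.7 tcp [676.4 100.9  72.8] block xy 93.1 -18.9 yaw 39.3 z [ 0.001  0.003 -1.   ] F [ 0.7  0.6 -0. ] M [ 0.12 -0.03 -0.02] q [0.1  0.35 1.25 0.   1.54 0.98]
-60.0 14.0 [-2.6 -4.2]
-70.0 14.0 [-5.7 -8.3]
-70.0 18.0 [-1.9 -6.9]
-70.0 26.0 [ 5.6 -4.2]
```

View pics/s5.png

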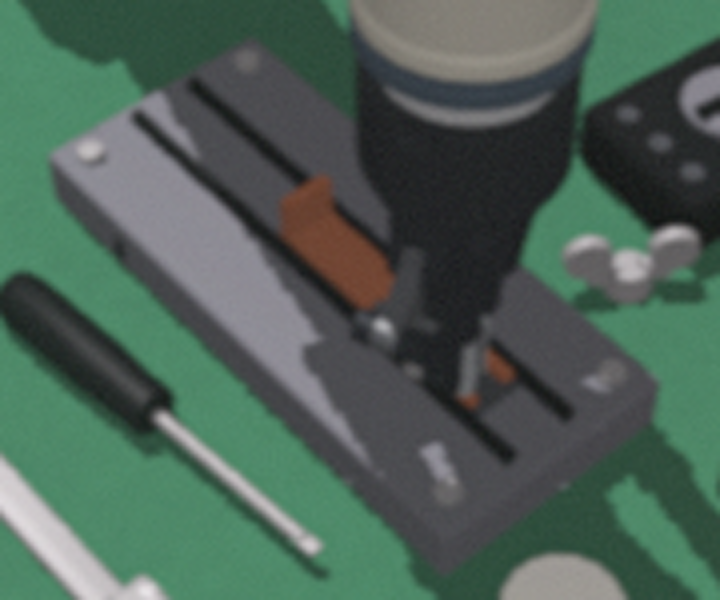

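Request:
jog_arm --motion '[{"linear": [-2.6,-4.2,0],"spin": -10},{"linear": [-5.7,-8.3,0],"spin": -20},{"linear": [-5.7,-8.3,0],"spin": -20},{"linear": [-1.9,-6.9,0],"spin": -20},{"linear": [5.6,-4.2,0],"spin": -20},{"linear": [5.6,-4.2,30],"spin": -20},{"linear": [5.6,-4.2,80],"spin": -20},{"linear": [-40,-4.2,80],"spin": -10},{"linear": [-90,-4.2,80],"spin": 0},{"linear": [-140,-4.2,80],"spin": 10},{"linear": [-190,-4.2,80],"spin": 20}]'

```text
time: 12.12
tcp_pos: [0.4852, 0.0963, 0.1531]
orientation: [-0.001, 0.869, 0.495, 0.001]
force: [-0.6, 0.7, 0.3]
finger_gap: 0.001
```

```bash
python3 st.py
cat > meas.py <<'E'
import sys
from h import *
s=snap('top');P=cloud(s)*1000; S=np.array([648.5,111.6])
im=cv2.cvtColor(s['frame'],cv2.COLOR_RGB2BGR)[170:350,230:400]
cv2.imwrite('pics/%s.png'%sys.argv[1],cv2.resize(im,None,fx=3.2,fy=3.2,interpolation=cv2.INTER_CUBIC))
d=P[...,:2]-S; rr=np.hypot(d[...,0],d[...,1])
m=(P[...,2]>64)&(P[...,2]<85)&(rr<40)&(rr>11)
X=d[m]; print(m.sum(), 'z',P[m][:,2].max())
l=cv2.fitLine(X.astype(np.float32),cv2.DIST_HUBER,0,.01,.01).ravel(); print('wing angle',np.degrees(np.arctan2(l[1],l[0]))%180, l)
a=np.radians(18.2);e=P[...,:2]-[582,89.7]; bx=e@[np.cos(a),np.sin(a)]; by=e@[-np.sin(a),np.cos(a)]
k=(P[...,2]>51)&(P[...,2]<62)&(bx<0)&(bx>-80)&(abs(by)<13); 
if k.sum(): print('tab x',bx[k].min(),bx[k].max(),np.median(bx[k]),k.sum())
E
python3 meas.py t5; python3 nut.py s6
```

```text
t 12.12 tcp [485.2  96.3 153.1] block xy -89.9 36.5 yaw 59.4 z [ 0.     0.002 -1.   ] F [-0.6  0.7  0.3] M [ 0.02 -0.01  0.06] q [ 0.13 -0.19  1.67  0.    1.66  0.66]
118 z 79.39590738911141
wing angle 107.904655 [ 0.30743393 -0.95156944 -0.9246139   0.44398314]
tab x -25.180841728234633 -19.203602875919326 -21.98726059808164 52
```

View pics/t5.png

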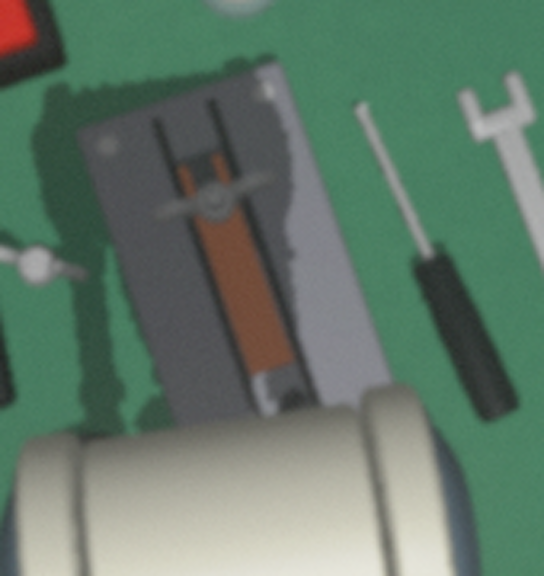

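View pics/s6.png

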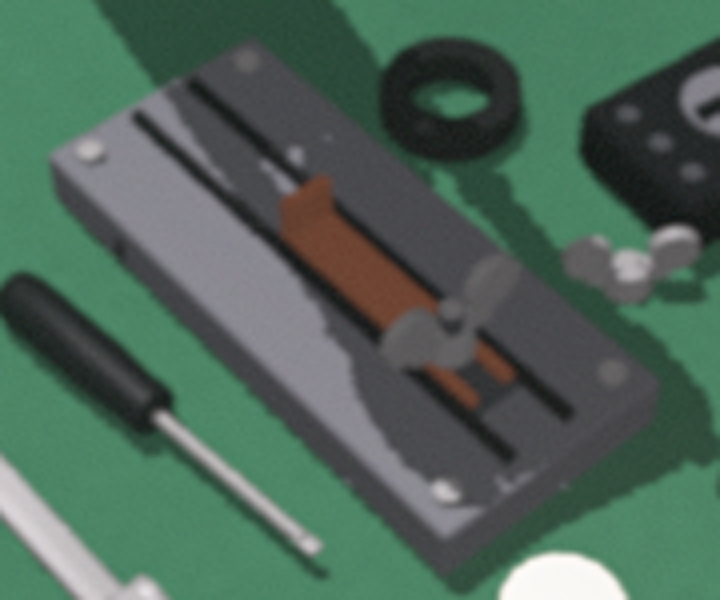

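After stroke 1 the tab centre is at block x = -22.0, exactly home. The wing line is at 108°, so the nut has gone half a turn and about 90° is left. Next is stroke 2 on the other wing.

Request:
jog_arm --motion '[{"linear": [11,3,0],"spin": 10.5},{"linear": [22,6,0],"spin": 21},{"linear": [33,8,0],"spin": 31.5},{"linear": [44,11,0],"spin": 42},{"linear": [55,13,0],"spin": 52.5},{"linear": [66,16,0],"spin": 63},{"linear": [77,18,0],"spin": 73.5},{"linear": [88,21,0],"spin": 84},{"linear": [99,24,0],"spin": 94.5},{"linear": [110,27,0],"spin": 105},{"linear": [121,30,0],"spin": 115.5},{"linear": [132,33,0],"spin": 126}]'

```text
time: 13.72
tcp_pos: [0.6163, 0.1298, 0.1523]
orientation: [-0.0, -0.049, 0.999, -0.002]
force: [0.1, -0.1, -0.1]
finger_gap: 0.003
```

Request:
jog_arm --motion '[{"linear": [0,0,0],"spin": 8},{"linear": [0,0,0],"spin": 14},{"linear": [0,0,-30],"spin": 14},{"linear": [0,0,-60],"spin": 14},{"linear": [0,0,-80],"spin": 14},{"linear": [0,0,-80],"spin": 14}]'

```text
time: 14.48
tcp_pos: [0.6157, 0.1297, 0.07]
orientation: [-0.002, -0.171, 0.985, -0.002]
force: [0.3, -0.8, 0.3]
finger_gap: 0.002
```

```bash
python3 st.py;  python3 arc.py 109:16 108:14 100:14 90:14 80:14 70:14 60:14 50:14 40:14 30:14
```

```text
t 14.47 tcp [615.7 129.7  70. ] block xy 44.5 27.5 yaw -160.3 z [-0.003 -0.004 -1.   ] F [ 0.3 -0.8  0.3] M [ 0.01 -0.   -0.02] q [ 0.16  0.21  1.42 -0.    1.52 -1.76]
109.0 16.0 [9.2 1.2]
108.0 14.0 [11.5  2.3]
100.0 14.0 [14.5  5. ]
90.0 14.0 [18.8  7.9]
80.0 14.0 [23.6  9.9]
70.0 14.0 [28.6 11.1]
60.0 14.0 [33.7 11.4]
50.0 14.0 [38.8 10.8]
40.0 14.0 [43.8  9.3]
30.0 14.0 [48.4  7. ]
```

Request:
jog_arm --motion '[{"linear": [9.2,1.2,1.5],"spin": 0},{"linear": [11.5,2.3,1.5],"spin": -2},{"linear": [14.5,5,1.5],"spin": -10},{"linear": [18.8,7.9,1.5],"spin": -20},{"linear": [23.6,9.9,1.5],"spin": -30},{"linear": [28.6,11.1,1.5],"spin": -40},{"linear": [33.7,11.4,1.5],"spin": -50},{"linear": [38.8,10.8,1.5],"spin": -60},{"linear": [43.8,9.3,1.5],"spin": -70},{"linear": [48.4,7,1.5],"spin": -80},{"linear": [48.4,7,1.5],"spin": -80}]'

```text
time: 15.85
tcp_pos: [0.6648, 0.1368, 0.0725]
orientation: [-0.002, 0.502, 0.865, 0.0]
force: [0.7, -0.0, -0.6]
finger_gap: -0.0
```

```bash
python3 st.py;  python3 arc.py 26:14 22:14 20:14 18:14 16:14 14:14 12:14 10:14
```

```text
t 15.85 tcp [664.8 136.8  72.5] block xy 93.4 18.9 yaw 119.7 z [-0.003  0.003 -1.   ] F [ 0.7 -0.  -0.6] M [0.01 0.   0.02] q [ 0.15  0.34  1.26  0.    1.54 -0.37]
26.0 14.0 [ 0.9 -1.2]
22.0 14.0 [ 2.5 -2.5]
20.0 14.0 [ 3.3 -3.1]
18.0 14.0 [ 4.1 -3.8]
16.0 14.0 [ 4.8 -4.6]
14.0 14.0 [ 5.5 -5.3]
12.0 14.0 [ 6.2 -6.1]
10.0 14.0 [ 6.8 -6.9]
```

Request:
jog_arm --motion '[{"linear": [0.9,-1.2,0],"spin": -4},{"linear": [2.5,-2.5,0],"spin": -8},{"linear": [3.3,-3.1,0],"spin": -10},{"linear": [4.1,-3.8,0],"spin": -12},{"linear": [4.8,-4.6,0],"spin": -14}]'

```text
time: 16.48
tcp_pos: [0.6697, 0.1329, 0.073]
orientation: [-0.002, 0.604, 0.797, 0.001]
force: [-0.6, 3.7, 0.5]
finger_gap: 0.003
```

```bash
python3 st.py;  python3 arc.py 16:14 14:14 12:14 10:14 8:14; python3 nut.py s7
```

```text
t 16.48 tcp [669.7 132.9  73. ] block xy 96.8 13.6 yaw 105.7 z [-0.001  0.004 -1.   ] F [-0.6  3.7  0.5] M [0.64 0.07 0.06] q [ 0.14  0.35  1.25  0.    1.55 -0.13]
16.0 14.0 [-0.1 -0.6]
14.0 14.0 [ 0.6 -1.4]
12.0 14.0 [ 1.3 -2.2]
10.0 14.0 [ 1.9 -3. ]
8.0 14.0 [ 2.6 -3.8]
```

View pics/s7.png

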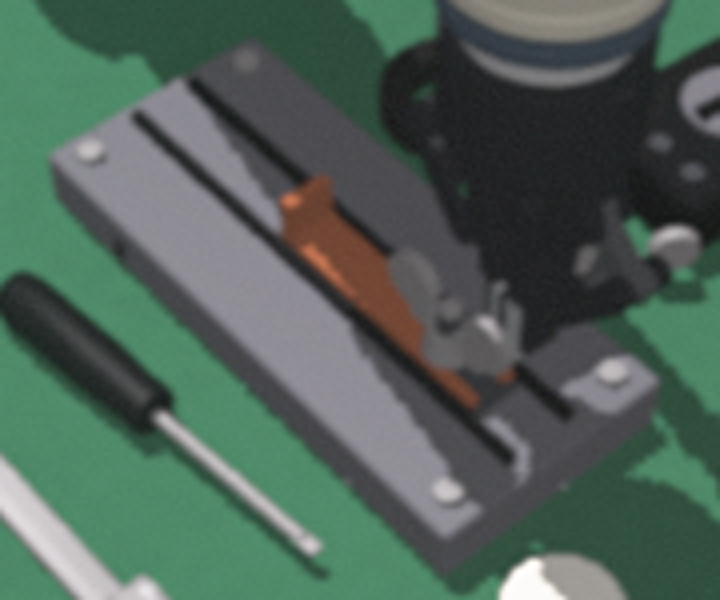

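The wings look along the channel and the force is rising (3.7 N). I'll press on in small steps along the tangent.

Request:
jog_arm --motion '[{"linear": [0.3,-1,0],"spin": 0},{"linear": [0.6,-2,0],"spin": 0},{"linear": [0.6,-2,0],"spin": 0}]'

```text
time: 16.9
tcp_pos: [0.6699, 0.1325, 0.073]
orientation: [-0.003, 0.604, 0.797, 0.002]
force: [-2.5, 6.8, 1.9]
finger_gap: 0.004
```

```bash
python3 st.py
```

```text
t 16.9 tcp [669.9 132.5  73. ] block xy 96.9 13.2 yaw 105.7 z [-0.002  0.007 -1.   ] F [-2.5  6.8  1.9] M [1.15 0.27 0.09] q [ 0.14  0.35  1.25  0.01  1.55 -0.13]
```

Request:
jog_arm --motion '[{"linear": [0.9,-3,0],"spin": 0},{"linear": [1.2,-4,0],"spin": 0},{"linear": [1.2,-4,0],"spin": 0}]'

```text
time: 17.27
tcp_pos: [0.67, 0.132, 0.073]
orientation: [-0.005, 0.603, 0.798, 0.004]
force: [-4.6, 12.1, 0.8]
finger_gap: 0.003
```

```bash
python3 st.py
```

```text
t 17.27 tcp [670. 132.  73.] block xy 96.9 12.7 yaw 105.9 z [-0.004  0.012 -1.   ] F [-4.6 12.1  0.8] M [1.99 0.6  0.01] q [ 0.14  0.35  1.25  0.01  1.55 -0.14]
```

It's at a hard stop: 13 N with only about 0.5 mm of movement. I'll back off perpendicular to the wing, rise, and clear the view.

Request:
jog_arm --motion '[{"linear": [-2,6,0],"spin": 0},{"linear": [-5,14,0],"spin": 0},{"linear": [-5,14,30],"spin": 0},{"linear": [-5,14,90],"spin": 0},{"linear": [-60,14,100],"spin": 0},{"linear": [-120,14,100],"spin": 0},{"linear": [-180,14,100],"spin": 0},{"linear": [-240,14,100],"spin": 0},{"linear": [-240,14,100],"spin": 0}]'

```text
time: 18.4
tcp_pos: [0.4268, 0.1456, 0.1729]
orientation: [-0.005, 0.602, 0.798, 0.004]
force: [1.3, -0.5, 0.3]
finger_gap: 0.002
```

```bash
python3 st.py; python3 meas.py t8; python3 nut.py s8
python3 - <<'E'
from h import *
snap('scene','s8f.png')
E
```

```text
t 18.4 tcp [426.8 145.6 172.9] block xy -130.0 101.6 yaw 105.9 z [-0.004  0.012 -1.   ] F [ 1.3 -0.5  0.3] M [-0.04  0.03  0.  ] q [ 0.24 -0.32  1.74  0.01  1.72 -0.03]
103 z 78.04009444937476
wing angle 18.36722 [ 0.94905645  0.31510612 -1.755034   -0.27220201]
tab x -25.149993326446367 -19.15327477103177 -22.076460018342665 52
```

View pics/t8.png

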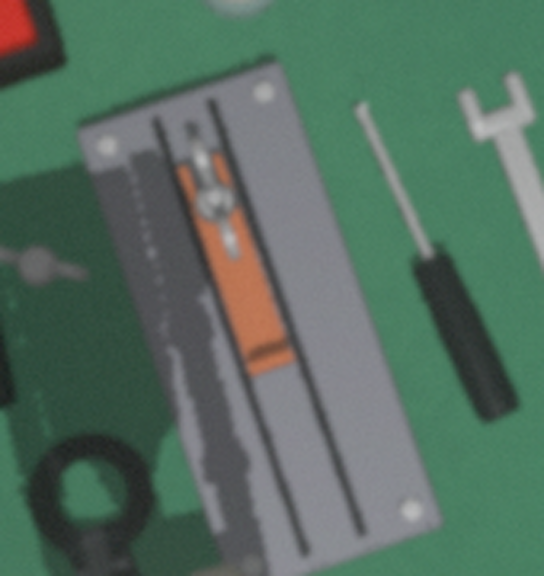

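View pics/s8f.png

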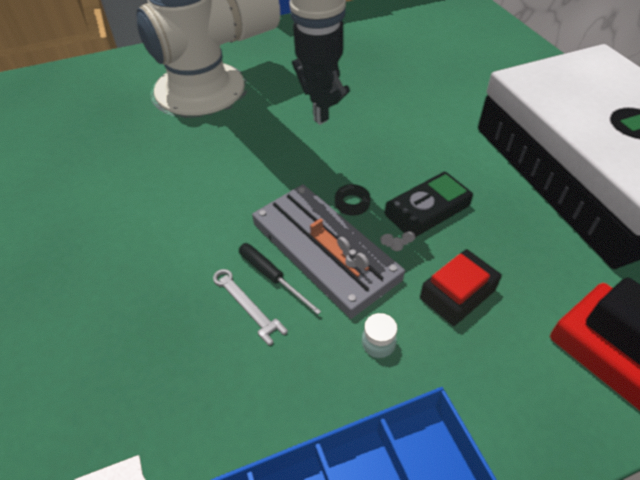

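The wing line is at 18.4° against the block's 18.2°. The tab centre is at block x = -22.1 (home is -22), and the bystanders lie where they did at the start. I'm handing the job in.

```bash
python3 -c "
from plant import close_job; print(close_job())"
```

```text
the job is handed in; nothing more can be done
None
```

The link is pushed home and the wing nut is turned clockwise to its stop. I handed the job in at about 18.5 s of robot time.

- **Link:** I pushed it about 43 mm with the shut fingertips on its tab, until the force rose to about 10 N and it stalled. After tightening, the tab centre measured block x = -22.1 mm, where home is -22.
- **Wing nut:** I turned it about 271° in two strokes (180° on one wing, then about 90° on the other), pressing only the counter-clockwise faces. It ended against a hard stop at about 13 N. The wings measured 18.4° against the block's 18.2°, so it is tight.
- **Surroundings:** in the last pictures the things lying around looked unmoved by eye; I did not measure them. The gripper was clear of everything.

No checks failed. One small difference: the link stalled about 1 mm past the position I had calculated from the images, which is within the calibration error.

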